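# Scan the low tin into the pantry list

## Robot

A 7-joint arm with a two-finger parallel gripper is mounted at the origin on a cart in front of the work surface, level with it; the furniture and walls round the work are solid. World frame = base frame: x ahead of the robot, y to its left, z up, the work surface at z = 0. Lengths are in m, angles in degrees, forces in N, time in s.
With the tool pointing down it reaches from about 0.4 to 0.875 m from the base axis. Payload 4.4 kg.
Tool frame: the origin (TCP) lies at the very end of the fingers, on their centre line; the grasp point (between the pads) lies 19 mm behind it (robot.grip_point_offset is the z of the grasp point in the tool frame, in m); z points along the fingers, y is the line along which they close (so a half turn about z gives the same grasp; the last joint's range is limited). The gripper opens to 85 mm and grips with 20 to 120 N. Pads are 22 mm wide; open, the fingers measure 114 mm over their backs; the gripper's body (76 mm by 85 mm) begins 54 mm behind the grasp point. The pads swing forward as they close: fully open they stand 13 mm farther back than shut.
Start: joints at [-69.145, 36.005, 2.206, 86.941, -1.547, 57.084, -1.146], TCP at [0.271, 0.591, 0.196] pointing down, gripper open.
Joint ranges: [-175.42, 175.42], [-21.48, 121.26], [-71.46, 75.88], [10.55, 141.38], [-63.04, 243.04], [13.31, 113.54], [-168.57, 168.57]. Speed limits (degrees/s): [147.25, 147.25, 180, 180, 180, 180, 180].

## Interface

Orientations are given as [roll, pitch, yaw] about the fixed x, y, z axes, in that order (R = Rz(yaw) Ry(pitch) Rx(roll)).
In Python, from plant import readout, cams, job_done, robot gives the robot as it stands.
- The arm moves only by the tool jog_arm, never from a script. Its argument "deltas" is a list of rows, each an object of numbers: "dx", "dy", "dz": the shift along the tool's x, y, z in m; "rx", "ry", "rz": the turn, a rotation vector about the tool's x, y, z in degrees. In form: [{"dx": .., "dy": .., "dz": .., "rx": .., "ry": .., "rz": ..}, ...]. A call has 1 to 20 rows; each row is the pose to reach, as a shift and turn from the pose commanded when the call began, along the tool's axes at that moment; what a row does not reach only later rows make up. A row lasts 1/8 s, in which the tool goes at most 62.5 mm and 10.7 degrees, less where a joint would pass 70% of its speed; a pose out of reach is approached as far as the arm can. A call with a gripper value outside its range is refused whole. "grip" is the opening in per cent of the stroke, from 0 (shut) to 100 (fully open), set as the call begins (left out, the last holds). The fingers move at their own pace and stop on an object; "squeeze" is the grip in N (left out, the last holds). Time passes only in rows, so rows that repeat a pose let the fingers close. It gives the time, the measured TCP pose, the force, the opening and the grip force at its end, in the units of the state.
- readout.observe(): the state, without advancing time (a new reading comes with each control period).
- cams.read_camera(name): name is "scene" or "top" or "wrist"; returns a dict with "img" (384x512x3 uint8, red, green, blue), "mtx" (3x3 intrinsics, pixels), "rvec" (rotation vector, rad) and "tvec" (3), from world to camera coordinates, as OpenCV has them. Camera axes: x right, y down, z forward; pixel columns grow to the right and rows downward; lengths in m; the calibration is good to about 2 mm. A picture is of the moment at which its call begins. There is no depth.
- job_done(): hands the job in; it is judged then, once.
The state is a dict: "time_s": time; "qpos": joint angles; "joint_velocities": joint speeds; "effort": joint torques, N m; "ee_pos": TCP position; "ee_rot": TCP orientation; "wrist_force": force on the tool from outside, world axes, zero at the start; "ft_torque": the same for the moment, N m; "gripper_width": finger opening in m; "gripper_force": force on a finger pad.
Only numpy, scipy, OpenCV 4.12 (cv2) and the standard library are available. Lean on these libraries where they do the work, as an engineer would, in place of code of your own. Each camera call takes 0.05 s, during which the arm holds its last target. There are 200 camera calls.

## Task

Pick up the hand scanner by its handle, hold it level with the reading window in its head about 6 cm straight above the middle of the bar-code sticker on the LOW tin, and keep it still there for two seconds. Then lay the scanner back on its rest as it lay before, middle over middle and head at the same end. Do not scan the tall tin, and leave both tins standing where they are.

Things in the scene. Friction and masses are not known exactly. Their poses are not given: they have to be found in the camera images.
- scanner: Loose hand scanner, 172 mm long, about 0.16 kg, lying on its rest. Origin: underside, below the handle; x toward the head, z up. White head: x 45 to 90 mm, 52 mm wide, z 0 to 36. Grey straight handle: x -58 to 45, 30 mm wide in y, z 10 to 40 (clear of the rest); grip it across near x = 0, close to the centre of mass. White tail: x -82 to -58, 34 wide, z 0 to 36. No trigger needed.
- scanner_window (a point): Centre of the dark reading window in the underside of the scanner's head, at x = 67.5, y = 0, z = 0 mm in the scanner's frame, same axes; it looks along -z, straight down when the scanner is level.
- low_label (a point): Middle of the white 28 x 42 mm bar-code sticker on the lid of the LOW tin, the one to scan: a loose upright round tin, 76 mm across and 58 mm high. The point lies on the tin's axis 59 mm above the worktop, z up.
- tall_label (a point): Middle of an equal sticker on the lid of the TALL tin, not to be scanned: a loose upright round tin, 75 mm across and 110 mm high. The point lies on its axis 111 mm above the worktop, z up. The tins may stand in either place, 90 mm or more apart centre to centre.
- rest: Fixed white plate with black rubber inlay under the scanner, 200 (x) x 84 (y) x 8 mm. Origin: middle of its underside, on the worktop; z up, x along its length. At the start the scanner's origin lies within about 5 mm of the middle of its top (8 mm up), in line within 3 degrees, head toward its +x end, which points away from the robot (yaw up to 30 degrees either way).
Things that resemble listed ones, but are neither listed nor needed, are in the scene too. What is shaped like the scanner but green is not meant.

How it is judged (in metres and radians):
On the way:
1. the scanner is held level and still (under 30 mm/s) with its window 30 to 100 mm over the low tin's sticker, looking at its middle within 15 mm each way, tilted less than 15 degrees, for a second (x of low_label in the frame of scanner_window between -0.015 and 0.015 m and y of low_label in the frame of scanner_window between -0.015 and 0.015 m and z of low_label in the frame of scanner_window between -0.1 and -0.03 m and angle between scanner's own z axis and vertical below 0.26 rad and linear speed of scanner below 0.03 m/s and angular speed of scanner below 0.3 rad/s), for 1 s.
At the end, for the whole second after the job is handed in: the scanner lies still and flat on its rest, its origin within 25 mm of the rest's middle, in line within about 11 degrees, head at the rest's +x end; both tins are within 20 mm of where they stood (horizontal distance between scanner and rest below 0.025 m and angle between the x axis of scanner and the x axis of rest, either way round below 0.2 rad and x of scanner_window in the frame of rest above 0.03 m and z of scanner in the frame of rest between 0.004 and 0.012 m and angle between scanner's own z axis and vertical below 0.1 rad and linear speed of scanner below 0.02 m/s and distance of each of low_label, tall_label from where it was at the start of the episode below 0.02 m); the robot touches nothing.
It fails at once if the tall tin's sticker is scanned: the window rests still within 15 mm of its middle and less than 100 mm above it (horizontal distance between scanner_window and tall_label below 0.015 m and z of scanner_window in the frame of tall_label below 0.1 m and linear speed of scanner below 0.01 m/s).
It fails at once if a tin is pushed, lifted or tipped by more than 30 mm (distance of any of low_label, tall_label from where it was at the start of the episode above 0.03 m).
It also fails if it takes over 64 s, if anything falls off the work surface, if the arm or the gripper's body presses on something with over 40 N, if the wrist force passes 120 N, or if a joint passes its speed limit or range.

## Working session

There is one attempt and no reset: what is moved stays moved. The work goes in short steps, Python scripts to look and compute and a tool call to move; the robot and the scene stay as the last step left them, time stands still between calls to the robot, and variables do not carry over. Pictures are saved under pics/ and viewed, at most 10 in all, crops included, and the job is handed in when it is done.

Besides the shell and the picture viewer there is one more tool, called after "Emit:" as name(argument=value, ...) on one line, values as JSON. jog_arm: Moves the arm, as the interface text tells. Its arguments: {"type":"object","properties":{"deltas":{"type":"array"},"grip":{"type":"number"},"squeeze":{"type":"number"}},"required":["deltas"]}

```bash
mkdir -p pics; python3 - <<'E'
from plant import readout,cams,robot
import cv2,numpy as np,pickle
d={n:cams.read_camera(n) for n in ("scene","top")}
pickle.dump(d,open('v0.pkl','wb'))
for n in d: cv2.imwrite(f'pics/{n}0.png',cv2.cvtColor(d[n]['img'],cv2.COLOR_RGB2BGR)); print(n,d[n]['mtx'].tolist(),d[n]['rvec'],d[n]['tvec'])
s=readout.observe();print(s['time_s'],s['ee_pos'],s['ee_rot'],robot.grip_point_offset)
E
```

```text
scene [[399.9767227918653, 0.0, 255.3123498253396], [0.0, 399.9767227918653, 193.9503423356262], [0.0, 0.0, 1.0]] [ 2.13771226 -0.70977669  0.35443942] [-0.39533812  0.24721129  0.72957818]
top [[478.6595828071658, 0.0, 249.55238900671438], [0.0, 478.6595828071658, 187.88312681028248], [0.0, 0.0, 1.0]] [ 2.19939465 -2.13910417  0.17466538] [-0.02031748  0.50218382  1.01029785]
0.1 [0.27057445 0.5903708  0.19560066] [-1.79906175e+02 -1.27741379e-03  1.55373842e+02] -0.0187
```

View pics/top0.png

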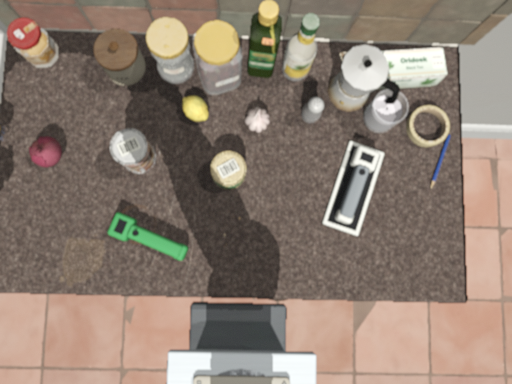

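View pics/scene0.png

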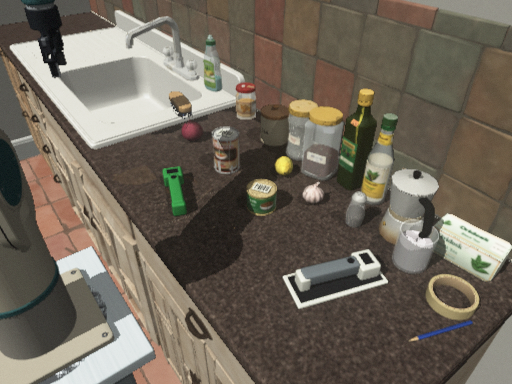

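The top view shows these candidates:
- **Scanner:** the grey and white one on its rest at (355,190) is the one I want. The green look-alike is at (147,238).
- **Tins:** the short green-banded one at (229,168) is the low tin. The one at (130,148) is the tall tin, and its side shows as tall in the scene view at (226,150). The jars at (170,50), (218,55) and (120,55) have no sticker on a lid.

Next I'll check these in a close crop and measure.

```bash
cat > h.py <<'E'
import cv2,numpy as np
def ray(c,uv,z):
    R=cv2.Rodrigues(np.array(c['rvec'],float))[0];o=-R.T@np.array(c['tvec']).ravel()
    d=R.T@np.linalg.inv(c['mtx'])@np.array([uv[0],uv[1],1.]);return o+d*(z-o[2])/d[2]
def proj(c,P): return cv2.projectPoints(np.array(P,float).reshape(-1,1,3),np.array(c['rvec'],float),np.array(c['tvec'],float),c['mtx'],None)[0].reshape(-1,2)
E
python3 - <<'E'
import pickle
from h import *
d=pickle.load(open('v0.pkl','rb'));c=d['top'];im=c['img']
hsv=cv2.cvtColor(im,cv2.COLOR_RGB2HSV)
white=((hsv[...,1]<45)&(hsv[...,2]>165)).astype(np.uint8)
# rest outline
m=np.zeros_like(white);m[138:240,315:390]=white[138:240,315:390]
n,l,st,ce=cv2.connectedComponentsWithStats(m)
k=1+np.argmax(st[1:,4]);print(st[1:],)
pts=np.argwhere(l==k)[:,::-1].astype(np.float32)
w=np.array([ray(c,p,0.008)[:2] for p in pts],np.float32)
print('rest',cv2.minAreaRect(w))
# handle grey
mm=np.zeros_like(white);sub=(hsv[...,2]>75)&(hsv[...,2]<165)&(hsv[...,1]<60);mm[150:228,330:382]=sub[150:228,330:382]
mm=cv2.morphologyEx(mm,cv2.MORPH_OPEN,np.ones((5,5)))
n,l2,st,ce=cv2.connectedComponentsWithStats(mm);k2=1+np.argmax(st[1:,4]);print('grey',st[1:])
w=np.array([ray(c,p,0.04)[:2] for p in np.argwhere(l2==k2)[:,::-1]],np.float32)
print('handle',cv2.minAreaRect(w),w.mean(0))
# stickers
for nm,(x0,x1,y0,y1),z in (('low',(208,250,148,190),.059),('tall',(105,158,122,176),.111)):
    m=np.zeros_like(white);m[y0:y1,x0:x1]=white[y0:y1,x0:x1]
    g=cv2.morphologyEx(m,cv2.MORPH_CLOSE,np.ones((3,3)))
    n,l3,st,ce=cv2.connectedComponentsWithStats(g);print(nm,[(s.tolist(),e.round(1).tolist(),ray(c,e,z).round(4).tolist()) for s,e in zip(st[1:],ce[1:]) if s[4]>20])
def crop(x0,x1,y0,y1): return cv2.resize(im[y0:y1,x0:x1],(390,390),interpolation=cv2.INTER_CUBIC)
o=np.hstack([crop(308,398,140,230+0),crop(205,255,145,195)]);cv2.imwrite('pics/crop.png',o[...,::-1])
E
```

```text
[[ 323  141   62   95 1912]]
rest ((0.5134074687957764, -0.24080735445022583), (0.08550580590963364, 0.2024046629667282), 71.98466491699219)
grey [[330 150  15  36 379]
 [363 177  19  51 638]]
handle ((0.4790540337562561, -0.27326658368110657), (0.039261799305677414, 0.11079461127519608), 89.43358612060547) [ 0.46726522 -0.27837735]
low [([216, 158, 25, 22, 324], [227.9, 168.1], [0.5403, 0.0418, 0.059])]
tall [([110, 132, 35, 42, 572], [122.8, 152.2], [0.5573, 0.2532, 0.111])]
```

View pics/crop.png

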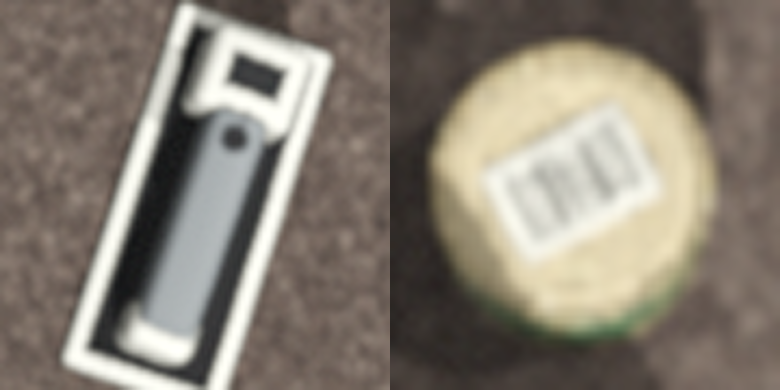

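The crop confirms it. The grey and white scanner lies in the rest with its head at the top (about pixel 363,158 in the full image), and the bar-code sticker is on the low tin's lid, centred at (228,168). Now I'll fit the handle and work out the pre-grasp move.

```bash
cat >> h.py <<'E'
from scipy.spatial.transform import Rotation as Ro
def delta(s,p,yaw):
    R=Ro.from_euler('xyz',s['ee_rot'],degrees=True)
    T=Ro.from_euler('xyz',[180,0,yaw],degrees=True)
    return R.inv().apply(np.array(p)-s['ee_pos']).round(4),(R.inv()*T).as_rotvec(degrees=True).round(2)
def handle(c,z,c0,r=.07):
    # bluish-grey handle near c0: fit rect on plane z
    h=cv2.cvtColor(c['img'],cv2.COLOR_RGB2HSV)
    m=cv2.inRange(h,(95,15,70),(130,90,220));m=cv2.morphologyEx(m,cv2.MORPH_OPEN,np.ones((3,3)))
    n,l,st,ce=cv2.connectedComponentsWithStats(m);q=proj(c,[c0])[0]
    k=min((i for i in range(1,n) if st[i,4]>100),key=lambda i:np.hypot(*(ce[i]-q)))
    w=np.array([ray(c,p,z)[:2] for p in np.argwhere(l==k)[:,::-1]],np.float32);return st[k],cv2.minAreaRect(w)
E
python3 - <<'E'
import pickle
from h import *
from plant import readout
d=pickle.load(open('v0.pkl','rb'))
print(handle(d['top'],.048,[.51,-.24,.048]));print(handle(d['scene'],.048,[.51,-.24,.048]))
c=d['scene'];h=cv2.cvtColor(c['img'],cv2.COLOR_RGB2HSV);q=proj(c,[[.54,.042,.059],[.557,.253,.111]]);print(q)
s=readout.observe()
print(delta(s,[.45,.2,.25],162),delta(s,[.513,-.241,.19],162))
E
```

```text
Traceback (most recent call last):
  File "h.py", line 16, in handle
    k=min((i for i in range(1,n) if st[i,4]>100),key=lambda i:np.hypot(*(ce[i]-q)))
ValueError: min() iterable argument is empty
```

```bash
python3 - <<'E'
import pickle
from h import *
from plant import readout
d=pickle.load(open('v0.pkl','rb'))
h=cv2.cvtColor(d['top']['img'],cv2.COLOR_RGB2HSV);print([ (y,x,h[y,x].tolist()) for y,x in ((180,358),(190,355),(200,352),(190,345),(200,320))])
c=d['scene'];q=proj(c,[[.54,.042,.059],[.557,.253,.111]]);print(q)
s=readout.observe()
print(delta(s,[.45,.2,.25],162),delta(s,[.513,-.241,.19],162))
E
```

```text
[(180, 358, [94, 10, 178]), (190, 355, [94, 10, 180]), (200, 352, [94, 10, 180]), (190, 345, [90, 13, 38]), (200, 320, [10, 46, 123])]
[[260.1318704  187.13464275]
 [218.16518311 132.25885074]]
(array([-0.3258, -0.2802, -0.0539]), array([-0.09, -0.01, -6.63])) (array([-0.5668, -0.6547,  0.0067]), array([-0.09, -0.01, -6.63]))
```

Emit:
jog_arm(deltas=[{"dx": -0.03,"dy": -0.03,"dz": -0.02,"rz": -1},{"dx": -0.065,"dy": -0.056,"dz": -0.04,"rz": -2},{"dx": -0.1,"dy": -0.085,"dz": -0.054,"rz": -3},{"dx": -0.14,"dy": -0.12,"dz": -0.054,"rz": -4},{"dx": -0.18,"dy": -0.155,"dz": -0.054,"rz": -5},{"dx": -0.22,"dy": -0.19,"dz": -0.054,"rz": -6.6},{"dx": -0.26,"dy": -0.225,"dz": -0.054,"rz": -6.6},{"dx": -0.3,"dy": -0.26,"dz": -0.054,"rz": -6.6},{"dx": -0.33,"dy": -0.295,"dz": -0.054,"rz": -6.6},{"dx": -0.36,"dy": -0.335,"dz": -0.054,"rz": -6.6},{"dx": -0.39,"dy": -0.38,"dz": -0.05,"rz": -6.6},{"dx": -0.42,"dy": -0.425,"dz": -0.04,"rz": -6.6},{"dx": -0.45,"dy": -0.47,"dz": -0.03,"rz": -6.6},{"dx": -0.48,"dy": -0.515,"dz": -0.02,"rz": -6.6},{"dx": -0.51,"dy": -0.56,"dz": -0.01,"rz": -6.6},{"dx": -0.54,"dy": -0.61,"dz": 0,"rz": -6.6},{"dx": -0.567,"dy": -0.655,"dz": 0.007,"rz": -6.6},{"dx": -0.567,"dy": -0.655,"dz": 0.007,"rz": -6.6},{"dx": -0.567,"dy": -0.655,"dz": 0.007,"rz": -6.6}], grip=100)

```text
schema error: expected keys dx, dy, dz, rx, ry, rz
```

```bash
python3 - <<'E'
from h import *
from plant import readout,cams
import pickle
c=cams.read_camera('wrist');pickle.dump(c,open('w1.pkl','wb'));cv2.imwrite('pics/w1.png',c['img'][...,::-1])
s=readout.observe();print(s['time_s'],s['ee_pos'],s['ee_rot'],np.round(s['qpos'],1))
print(proj(c,[[.513,-.241,.048],[.54,.042,.059]]))
E
```

```text
0.15 [0.27060904 0.59041436 0.19569443] [-1.79915729e+02  1.59013971e-03  1.55372590e+02] [-69.1  36.    2.2  87.   -1.5  57.1  -1.1]
[[-101.77894229  467.66613409]
 [  25.99744282  440.89495652]]
```

View pics/w1.png

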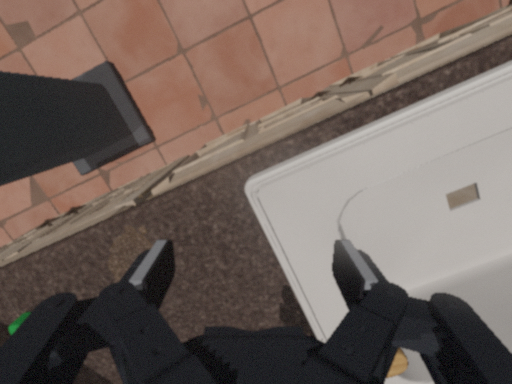

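The move was refused because every row needs all six keys, so the arm hasn't left its start. This view only shows the sink, with the fingers at (150,270) and (360,265).

Emit:
jog_arm(deltas=[{"dx": -0.03,"dy": -0.03,"dz": -0.02,"rx": 0,"ry": 0,"rz": -1},{"dx": -0.065,"dy": -0.056,"dz": -0.04,"rx": 0,"ry": 0,"rz": -2},{"dx": -0.1,"dy": -0.085,"dz": -0.054,"rx": 0,"ry": 0,"rz": -3},{"dx": -0.14,"dy": -0.12,"dz": -0.054,"rx": 0,"ry": 0,"rz": -4},{"dx": -0.18,"dy": -0.155,"dz": -0.054,"rx": 0,"ry": 0,"rz": -5},{"dx": -0.22,"dy": -0.19,"dz": -0.054,"rx": 0,"ry": 0,"rz": -6.6},{"dx": -0.26,"dy": -0.225,"dz": -0.054,"rx": 0,"ry": 0,"rz": -6.6},{"dx": -0.3,"dy": -0.26,"dz": -0.054,"rx": 0,"ry": 0,"rz": -6.6},{"dx": -0.33,"dy": -0.295,"dz": -0.054,"rx": 0,"ry": 0,"rz": -6.6},{"dx": -0.36,"dy": -0.335,"dz": -0.054,"rx": 0,"ry": 0,"rz": -6.6},{"dx": -0.39,"dy": -0.38,"dz": -0.05,"rx": 0,"ry": 0,"rz": -6.6},{"dx": -0.42,"dy": -0.425,"dz": -0.04,"rx": 0,"ry": 0,"rz": -6.6},{"dx": -0.45,"dy": -0.47,"dz": -0.03,"rx": 0,"ry": 0,"rz": -6.6},{"dx": -0.48,"dy": -0.515,"dz": -0.02,"rx": 0,"ry": 0,"rz": -6.6},{"dx": -0.51,"dy": -0.56,"dz": -0.01,"rx": 0,"ry": 0,"rz": -6.6},{"dx": -0.54,"dy": -0.61,"dz": 0,"rx": 0,"ry": 0,"rz": -6.6},{"dx": -0.567,"dy": -0.655,"dz": 0.007,"rx": 0,"ry": 0,"rz": -6.6},{"dx": -0.567,"dy": -0.655,"dz": 0.007,"rx": 0,"ry": 0,"rz": -6.6},{"dx": -0.567,"dy": -0.655,"dz": 0.007,"rx": 0,"ry": 0,"rz": -6.6}], grip=100, squeeze=60)

```text
time_s: 2.52
ee_pos: [0.513, -0.2401, 0.189]
ee_rot: [180.0, -0.1, 162.0]
wrist_force: [0.7, 0.4, -0.3]
gripper_width: 0.0854
gripper_force: 0.0
```

```bash
sed -i 's/(95,15,70),(130,90,220)/(80,6,120),(130,60,215)/' h.py; python3 - <<'E'
from h import *
from plant import readout,cams
import pickle
c=cams.read_camera('wrist');pickle.dump(c,open('w1.pkl','wb'));cv2.imwrite('pics/w2.png',c['img'][...,::-1])
s=readout.observe();print(s['time_s'],s['ee_pos'],s['ee_rot'],np.round(s['qpos'],1))
print(proj(c,[[.513,-.241,.048]]))
print(handle(c,.048,[.51,-.24,.048]))
d=pickle.load(open('v0.pkl','rb'))
print(handle(d['top'],.048,[.51,-.24,.048]));print(handle(d['scene'],.048,[.51,-.24,.048]))
E
```

```text
2.575 [ 0.51334665 -0.23930282  0.189214  ] [ 1.79937785e+02 -4.47321328e-02  1.62051485e+02] [ 16.1  29.8   9.3 101.2  -6.1  49.5 100.2]
[[251.466026   170.13965059]]
(array([245, 108,  23,  64, 803], dtype=int32), ((0.4806360900402069, -0.22712214291095734), (0.02443893440067768, 0.0716651901602745), 68.28498840332031))
(array([342, 166,  27,  51, 628], dtype=int32), ((0.5008987784385681, -0.2338622808456421), (0.02773541957139969, 0.11410306394100189), 70.41654968261719))
(array([302, 259,  57,  19, 507], dtype=int32), ((0.5003209710121155, -0.2375672310590744), (0.024839390069246292, 0.11651068925857544), 70.6125259399414))
```

View pics/w2.png

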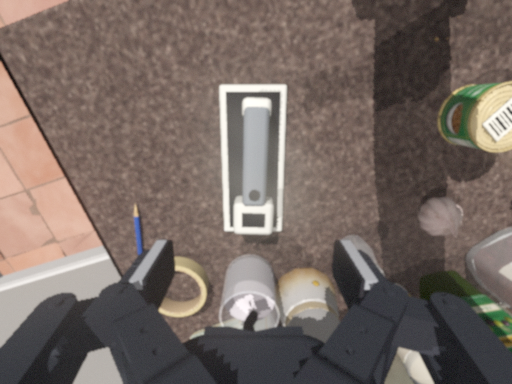

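The wrist view shows the scanner in its rest. The grey handle runs from the tail joint at (256,108) to the head joint at (254,198), and the head window is at (254,219).

```bash
python3 - <<'E'
from h import *
import pickle
from plant import readout
c=pickle.load(open('w1.pkl','rb'))
h=cv2.cvtColor(c['img'],cv2.COLOR_RGB2HSV)
for r in (120,140,160,180,190):
    v=c['img'][r,236:278].astype(int).mean(1); x=np.where(v>110)[0]+236; x=x[(x>238)&(x<276)];print(r,x.min(),x.max())
print(c['img'][92:120:2,256].mean(1).round(),c['img'][190:236:2,244].mean(1).round())
for uv in ((256.5,112),(254,198)): print(ray(c,uv,.048))
# head corners / whole scanner ends along axis; rest corners on z=.008
w=np.array([ray(c,p,.008)[:2] for p in ((218.5,84),(287.5,84),(281.5,231),(224,232))],np.float32);print('rest',w.mean(0),cv2.minAreaRect(w))
E
```

```text
120 242 268
140 242 268
160 240 267
180 239 275
190 239 275
[147.  80. 110. 223. 253. 253. 253. 233. 185. 184. 182. 182. 182. 182.] [177. 176. 178. 175. 177. 175. 176. 187. 237. 250. 249. 225. 115.  96.
  93.  89.  89.  86. 149. 243. 248. 230. 143.]
[ 0.45140915 -0.21491624  0.048     ]
[ 0.54739956 -0.24898929  0.048     ]
rest [ 0.51474667 -0.23976427] ((0.5151685476303101, -0.23967228829860687), (0.08417642116546631, 0.19955521821975708), 71.97689819335938)
```

```bash
python3 - <<'E'
from h import *
import pickle
from plant import readout
c=pickle.load(open('w1.pkl','rb'))
v=c['img'].mean(2)
print(v[92:102,256].round(),v[228:240,246].round(),v[228:240,262].round())
a=ray(c,(256.7,97.5),.044);b=ray(c,(252.8,234.5),.044)
u=(b-a)/np.linalg.norm(b-a);print(a,b,np.linalg.norm(b-a),np.degrees(np.arctan2(u[1],u[0])),'origin',a+.082*u,b-.09*u,(a+b)/2-.004*u)
o=(a+b)/2-.004*u; yaw=np.degrees(np.arctan2(u[1],u[0]))
s=readout.observe();print(delta(s,[o[0],o[1],.0155],180+yaw))
E
```

```text
[147.  87.  80.  83. 110. 172. 223. 247. 253. 253.] [242. 248. 247. 243. 230. 197. 143. 100.  90.  87.  85.  83.] [226. 242. 244. 243. 234. 210. 167. 111.  88.  91.  86.  81.]
[ 0.43683635 -0.20994097  0.044     ] [ 0.59620385 -0.26644086  0.044     ] 0.16908648084412273 -19.52073078379318 origin [ 0.51412304 -0.2373411   0.044     ] [ 0.51137699 -0.23636755  0.044     ] [ 0.51275002 -0.23685432  0.044     ]
(array([0.0012, 0.002 , 0.1737]), array([ 0.06, -0.05,  1.57]))
```

Emit:
jog_arm(deltas=[{"dx": 0.001,"dy": 0.002,"dz": 0.03,"rx": 0,"ry": 0,"rz": 1.5},{"dx": 0.001,"dy": 0.002,"dz": 0.06,"rx": 0,"ry": 0,"rz": 1.5},{"dx": 0.001,"dy": 0.002,"dz": 0.09,"rx": 0,"ry": 0,"rz": 1.5},{"dx": 0.001,"dy": 0.002,"dz": 0.115,"rx": 0,"ry": 0,"rz": 1.5},{"dx": 0.001,"dy": 0.002,"dz": 0.135,"rx": 0,"ry": 0,"rz": 1.5},{"dx": 0.001,"dy": 0.002,"dz": 0.15,"rx": 0,"ry": 0,"rz": 1.5},{"dx": 0.001,"dy": 0.002,"dz": 0.162,"rx": 0,"ry": 0,"rz": 1.5},{"dx": 0.001,"dy": 0.002,"dz": 0.17,"rx": 0,"ry": 0,"rz": 1.5},{"dx": 0.001,"dy": 0.002,"dz": 0.173,"rx": 0,"ry": 0,"rz": 1.5},{"dx": 0.001,"dy": 0.002,"dz": 0.173,"rx": 0,"ry": 0,"rz": 1.5},{"dx": 0.001,"dy": 0.002,"dz": 0.173,"rx": 0,"ry": 0,"rz": 1.5}])

```text
time_s: 3.95
ee_pos: [0.5133, -0.2388, 0.0168]
ee_rot: [-180.0, 0.0, 160.5]
wrist_force: [-0.2, 0.7, -0.4]
gripper_width: 0.0854
gripper_force: 0.0
```

Emit:
jog_arm(deltas=[{"dx": 0,"dy": 0,"dz": 0,"rx": 0,"ry": 0,"rz": 0},{"dx": 0,"dy": 0,"dz": 0,"rx": 0,"ry": 0,"rz": 0},{"dx": 0,"dy": 0,"dz": 0,"rx": 0,"ry": 0,"rz": 0},{"dx": 0,"dy": 0,"dz": 0,"rx": 0,"ry": 0,"rz": 0},{"dx": 0,"dy": 0,"dz": 0,"rx": 0,"ry": 0,"rz": 0},{"dx": 0,"dy": 0,"dz": 0,"rx": 0,"ry": 0,"rz": 0},{"dx": 0,"dy": 0,"dz": 0,"rx": 0,"ry": 0,"rz": 0},{"dx": 0,"dy": 0,"dz": 0,"rx": 0,"ry": 0,"rz": 0},{"dx": 0,"dy": 0,"dz": 0,"rx": 0,"ry": 0,"rz": 0},{"dx": 0,"dy": 0,"dz": 0,"rx": 0,"ry": 0,"rz": 0},{"dx": 0,"dy": 0,"dz": 0,"rx": 0,"ry": 0,"rz": 0},{"dx": 0,"dy": 0,"dz": 0,"rx": 0,"ry": 0,"rz": 0}], grip=0, squeeze=60)

```text
time_s: 5.45
ee_pos: [0.513, -0.2385, 0.0164]
ee_rot: [180.0, -0.0, 160.5]
wrist_force: [-0.9, -1.1, -0.2]
gripper_width: 0.0
gripper_force: 0.0
```

The gripper shut fully, so it isn't holding anything. I'll look before doing anything else.

```bash
python3 - <<'E'
from h import *
from plant import readout,cams
import pickle
a=cams.read_camera('wrist');b=cams.read_camera('scene');t=cams.read_camera('top');pickle.dump((a,b,t),open('v3.pkl','wb'))
cv2.imwrite('pics/v3.png',np.hstack([cv2.resize(a['img'],(400,300)),cv2.resize(b['img'][190:340,230:430],(400,300))])[...,::-1])
s=readout.observe();print(s)
E
```

```text
{'time_s': 5.6, 'qpos': array([ 18.09594588,  44.08264917,   6.2619708 , 108.55224421,
        -9.34606489,  27.85359615, 101.35489503]), 'joint_velocities': array([-0.0537297 ,  0.10962963,  0.01790116, -0.04530811, -0.03740287,
       -0.01099975,  0.06414287]), 'effort': array([-1.72457487e-05, -5.42039394e+01,  2.48952895e+00, -1.06389266e+01,
        6.28876427e-03,  1.44509948e-03,  1.26263654e-05]), 'ee_pos': array([ 0.51296422, -0.23859541,  0.01638723]), 'ee_rot': array([-1.79999626e+02, -2.08297759e-03,  1.60472671e+02]), 'wrist_force': array([-0.07112012, -0.25214922,  0.01132522]), 'ft_torque': array([-0.00137634, -0.01840348,  0.00915039]), 'gripper_force': 0.0, 'gripper_width': -0.0002531676514450857}
```

View pics/v3.png

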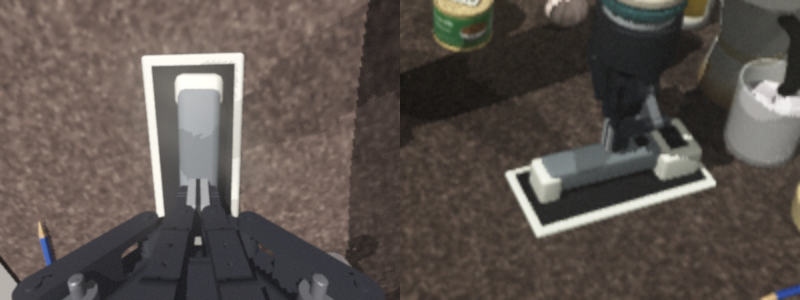

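The wrist view shows the fingertips shut at about (198,180) of the left panel, lying over the handle. The right panel shows them at about (612,145), near the head end and apparently not around the handle. I'll compare that with where the reported TCP projects.

```bash
python3 - <<'E'
from h import *
import pickle
a,b,t=pickle.load(open('v3.pkl','rb'))
P=[.513,-.2386,.0164]
for n,c in (('wrist',a),('scene',b),('top',t)): print(n,proj(c,[P,[.513,-.2386,.05],[.513,-.2386,.1]]).round(1).tolist())
R=cv2.Rodrigues(a['rvec'])[0];print('cam',-R.T@a['tvec'].ravel())
w=pickle.load(open('w1.pkl','rb'));R=cv2.Rodrigues(w['rvec'])[0];print('cam',-R.T@w['tvec'].ravel())
x=a['img'][170:350,180:330];y=b['img'][220:300,290:390]
cv2.imwrite('pics/v4.png',np.hstack([cv2.resize(x,(400,480)),cv2.resize(y,(400,480),interpolation=cv2.INTER_CUBIC)])[...,::-1])
E
```

```text
wrist [[251.9, 218.1], [251.8, 241.6], [251.4, 301.4]]
scene [[333.1, 275.0], [335.2, 263.6], [338.6, 245.7]]
top [[353.5, 187.3], [357.4, 185.3], [363.6, 182.0]]
cam [ 0.43983127 -0.21203691  0.19232208]
cam [ 0.43936895 -0.21570689  0.36500153]
```

View pics/v4.png

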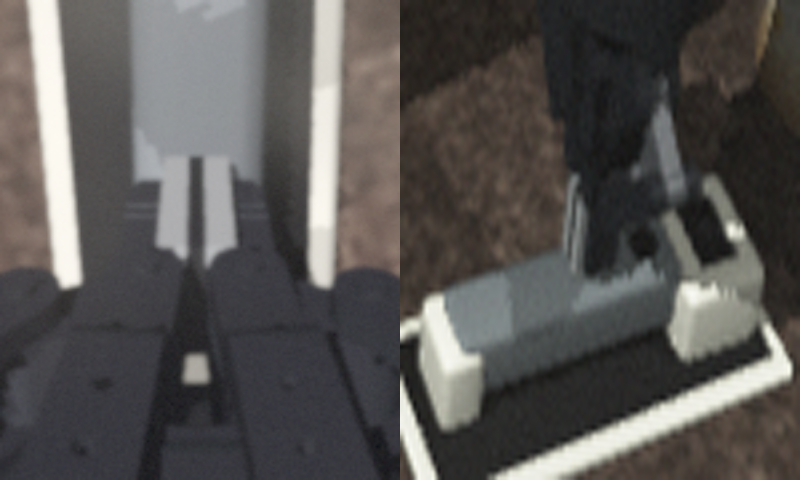

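The pads look cut off by the handle's top surface, so either the tips are sitting above it or they have passed into it. Raising straight up will tell. The tips are fixed in the wrist image, so if they appear longer after the raise, they had been inside the handle.

Emit:
jog_arm(deltas=[{"dx": 0,"dy": 0,"dz": -0.01,"rx": 0,"ry": 0,"rz": 0},{"dx": 0,"dy": 0,"dz": -0.02,"rx": 0,"ry": 0,"rz": 0},{"dx": 0,"dy": 0,"dz": -0.035,"rx": 0,"ry": 0,"rz": 0},{"dx": 0,"dy": 0,"dz": -0.05,"rx": 0,"ry": 0,"rz": 0},{"dx": 0,"dy": 0,"dz": -0.07,"rx": 0,"ry": 0,"rz": 0},{"dx": 0,"dy": 0,"dz": -0.07,"rx": 0,"ry": 0,"rz": 0}])

```text
time_s: 6.35
ee_pos: [0.5144, -0.2392, 0.0885]
ee_rot: [-180.0, 0.2, 160.5]
wrist_force: [-0.7, 0.4, -0.3]
gripper_width: -0.0001
gripper_force: 0.0
```

```bash
python3 - <<'E'
from h import *
from plant import readout,cams
import pickle
a=cams.read_camera('wrist');b=cams.read_camera('scene');t=cams.read_camera('top');pickle.dump((a,b,t),open('v5.pkl','wb'))
x=a['img'][170:350,180:330];y=b['img'][200:300,290:390]
cv2.imwrite('pics/v5.png',np.hstack([cv2.resize(x,(400,480)),cv2.resize(y,(400,480),interpolation=cv2.INTER_CUBIC)])[...,::-1])
s=readout.observe();P=s['ee_pos'];print(P,proj(b,[P]),proj(a,[P]))
E
```

```text
[ 0.51261437 -0.23834769  0.08612243] [[337.37799961 250.81950038]] [[252.30976799 214.09542209]]
```

View pics/v5.png

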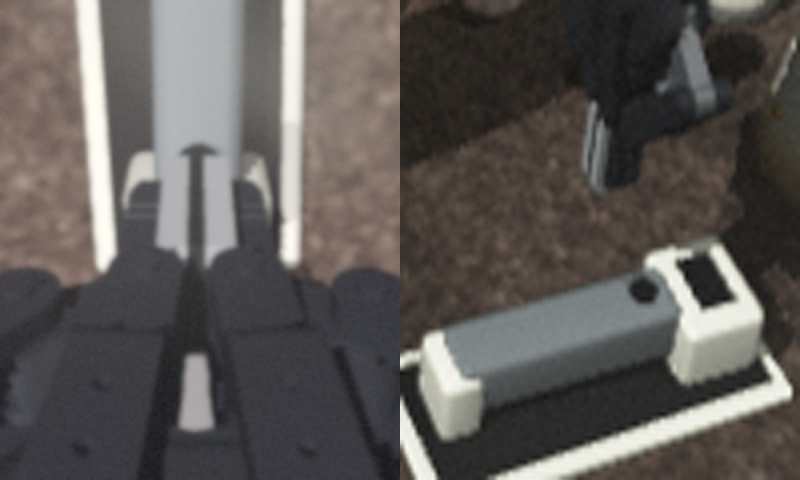

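The pads look the same in both wrist views, so the tips were above the handle all along. In the scene view the tips are at about (341,240), while the reported TCP projects to (337,251). The real fingertips are higher than reported, so I'll triangulate the offset.

```bash
python3 - <<'E'
from h import *
import pickle
a,b,t=pickle.load(open('v5.pkl','rb'))
def P(c): return c['mtx']@np.c_[cv2.Rodrigues(c['rvec'])[0],np.array(c['tvec']).ravel()]
for sc in ((341,239.6),(339,239.6),(343,239)):
  X=cv2.triangulatePoints(P(a),P(b),np.array([[253.],[229.]]),np.array([[sc[0]],[sc[1]]]))[:,0];X=X[:3]/X[3]
  print(X,proj(a,[X]),proj(b,[X]))
# does wrist camera agree w/ others now? rest size through wrist view v5
i=a['img'].mean(2)
h=cv2.cvtColor(a['img'],cv2.COLOR_RGB2HSV);m=((h[...,1]<45)&(h[...,2]>190)).astype(np.uint8);n,l,st,ce=cv2.connectedComponentsWithStats(m);print([s.tolist() for s in st[1:] if s[4]>80])
r=100;x=np.where(m[r])[0];print(r,x)
r=140;x=np.where(m[r])[0];print(r,x)
E
```

```text
[ 0.51428907 -0.23887971  0.11442631] [[252.32854944 235.21302855]] [[340.15846326 240.02503461]]
[ 0.51138011 -0.23757709  0.11576098] [[252.74616421 231.5033162 ]] [[338.66512298 239.77085627]]
[ 0.15585251 -0.15080408  0.59642766] [[277.88160983 304.92856416]] [[ 48.89599449 -47.15209002]]
[[201, 75, 95, 197, 3738], [233, 94, 41, 38, 724], [0, 274, 58, 34, 985]]
100 [203 204 205 206 207 208 209 210 211 234 235 236 237 238 239 240 241 242
 243 244 245 246 247 248 249 250 251 252 253 254 255 256 257 258 259 260
 261 262 263 264 265 266 267 268 269 270 271 272 273 288 289 290 291 292
 293 294]
140 [206 207 208 209 210 211 212 213 214 287 288 289 290 291 292 293 294]
```

The fingertips are laterally where reported, but about 30 mm higher than the reported z. That also explains why the shut fingers just skimmed the handle top. I'll open, then go down about 30 mm deeper in steps while watching the force.

Emit:
jog_arm(deltas=[{"dx": 0,"dy": 0,"dz": 0,"rx": 0,"ry": 0,"rz": 0},{"dx": 0,"dy": 0,"dz": 0,"rx": 0,"ry": 0,"rz": 0},{"dx": 0,"dy": 0,"dz": 0,"rx": 0,"ry": 0,"rz": 0},{"dx": 0,"dy": 0,"dz": 0,"rx": 0,"ry": 0,"rz": 0},{"dx": 0,"dy": 0,"dz": 0,"rx": 0,"ry": 0,"rz": 0},{"dx": 0,"dy": 0,"dz": 0,"rx": 0,"ry": 0,"rz": 0},{"dx": 0,"dy": 0,"dz": 0,"rx": 0,"ry": 0,"rz": 0},{"dx": 0,"dy": 0,"dz": 0.015,"rx": 0,"ry": 0,"rz": 0},{"dx": 0,"dy": 0,"dz": 0.03,"rx": 0,"ry": 0,"rz": 0},{"dx": 0,"dy": 0,"dz": 0.045,"rx": 0,"ry": 0,"rz": 0},{"dx": 0,"dy": 0,"dz": 0.06,"rx": 0,"ry": 0,"rz": 0},{"dx": 0,"dy": 0,"dz": 0.07,"rx": 0,"ry": 0,"rz": 0},{"dx": 0,"dy": 0,"dz": 0.07,"rx": 0,"ry": 0,"rz": 0}], grip=100)

```text
time_s: 8.12
ee_pos: [0.5123, -0.2383, 0.0154]
ee_rot: [180.0, -0.1, 160.5]
wrist_force: [-0.2, 0.3, -0.0]
gripper_width: 0.0853
gripper_force: 0.0
```

Emit:
jog_arm(deltas=[{"dx": 0,"dy": 0,"dz": 0.005,"rx": 0,"ry": 0,"rz": 0},{"dx": 0,"dy": 0,"dz": 0.01,"rx": 0,"ry": 0,"rz": 0},{"dx": 0,"dy": 0,"dz": 0.015,"rx": 0,"ry": 0,"rz": 0},{"dx": 0,"dy": 0,"dz": 0.02,"rx": 0,"ry": 0,"rz": 0},{"dx": 0,"dy": 0,"dz": 0.02,"rx": 0,"ry": 0,"rz": 0},{"dx": 0,"dy": 0,"dz": 0.02,"rx": 0,"ry": 0,"rz": 0}])

```text
time_s: 8.88
ee_pos: [0.513, -0.2386, -0.0036]
ee_rot: [-180.0, 0.0, 160.5]
wrist_force: [0.7, 0.0, 0.2]
gripper_width: 0.0854
gripper_force: 0.0
```

Emit:
jog_arm(deltas=[{"dx": 0,"dy": 0,"dz": 0.004,"rx": 0,"ry": 0,"rz": 0},{"dx": 0,"dy": 0,"dz": 0.008,"rx": 0,"ry": 0,"rz": 0},{"dx": 0,"dy": 0,"dz": 0.012,"rx": 0,"ry": 0,"rz": 0},{"dx": 0,"dy": 0,"dz": 0.012,"rx": 0,"ry": 0,"rz": 0},{"dx": 0,"dy": 0,"dz": 0.012,"rx": 0,"ry": 0,"rz": 0}])

```text
time_s: 9.5
ee_pos: [0.513, -0.2386, -0.0156]
ee_rot: [-180.0, -0.0, 160.5]
wrist_force: [-0.7, 0.4, 0.0]
gripper_width: 0.0855
gripper_force: 0.0
```

Emit:
jog_arm(deltas=[{"dx": 0,"dy": 0,"dz": 0,"rx": 0,"ry": 0,"rz": 0},{"dx": 0,"dy": 0,"dz": 0,"rx": 0,"ry": 0,"rz": 0},{"dx": 0,"dy": 0,"dz": 0,"rx": 0,"ry": 0,"rz": 0},{"dx": 0,"dy": 0,"dz": 0,"rx": 0,"ry": 0,"rz": 0},{"dx": 0,"dy": 0,"dz": 0,"rx": 0,"ry": 0,"rz": 0},{"dx": 0,"dy": 0,"dz": 0,"rx": 0,"ry": 0,"rz": 0},{"dx": 0,"dy": 0,"dz": 0,"rx": 0,"ry": 0,"rz": 0},{"dx": 0,"dy": 0,"dz": 0,"rx": 0,"ry": 0,"rz": 0},{"dx": 0,"dy": 0,"dz": 0,"rx": 0,"ry": 0,"rz": 0}], grip=0, squeeze=60)

```text
time_s: 10.62
ee_pos: [0.5132, -0.2387, -0.0154]
ee_rot: [-180.0, 0.0, 160.5]
wrist_force: [-0.6, -0.1, 5.1]
gripper_width: 0.0291
gripper_force: 60.8
```

Emit:
jog_arm(deltas=[{"dx": 0,"dy": 0,"dz": -0.005,"rx": 0,"ry": 0,"rz": 0},{"dx": 0,"dy": 0,"dz": -0.015,"rx": 0,"ry": 0,"rz": 0},{"dx": 0,"dy": 0,"dz": -0.03,"rx": 0,"ry": 0,"rz": 0},{"dx": 0,"dy": 0,"dz": -0.05,"rx": 0,"ry": 0,"rz": 0},{"dx": 0,"dy": 0,"dz": -0.07,"rx": 0,"ry": 0,"rz": 0},{"dx": 0,"dy": 0,"dz": -0.09,"rx": 0,"ry": 0,"rz": 0},{"dx": 0,"dy": 0,"dz": -0.105,"rx": 0,"ry": 0,"rz": 0},{"dx": 0,"dy": 0,"dz": -0.111,"rx": 0,"ry": 0,"rz": 0},{"dx": 0,"dy": 0,"dz": -0.111,"rx": 0,"ry": 0,"rz": 0},{"dx": 0,"dy": 0,"dz": -0.111,"rx": 0,"ry": 0,"rz": 0}])

```text
time_s: 11.88
ee_pos: [0.5124, -0.2383, 0.0947]
ee_rot: [180.0, -0.1, 160.5]
wrist_force: [0.1, 0.9, -3.0]
gripper_width: 0.029
gripper_force: 59.9
```

```bash
python3 - <<'E'
from h import *
from plant import readout,cams
import pickle
s=readout.observe();P=np.array(s['ee_pos']);print(P,s['gripper_width'],s['wrist_force'])
yaw=np.radians(-19.5);u=np.array([np.cos(yaw),np.sin(yaw),0])
t=P+np.array([.540,.042,0])-.0675*u-[.5125,-.237,0];t[2]=.0955
print(t,delta(s,t,160.5))
E
```

```text
[ 0.51243143 -0.23829078  0.09472199] 0.029001329263041147 [ 0.14097823  0.88979846 -3.0477606 ]
[0.47630313 0.06324118 0.0955    ] (array([ 0.1348,  0.2721, -0.0005]), array([ 0.01, -0.08, -0.02]))
```

Emit:
jog_arm(deltas=[{"dx": 0.004,"dy": 0.008,"dz": 0,"rx": 0,"ry": 0,"rz": 0},{"dx": 0.012,"dy": 0.024,"dz": 0,"rx": 0,"ry": 0,"rz": 0},{"dx": 0.023,"dy": 0.046,"dz": 0,"rx": 0,"ry": 0,"rz": 0},{"dx": 0.036,"dy": 0.072,"dz": 0,"rx": 0,"ry": 0,"rz": 0},{"dx": 0.05,"dy": 0.1,"dz": 0,"rx": 0,"ry": 0,"rz": 0},{"dx": 0.064,"dy": 0.129,"dz": 0,"rx": 0,"ry": 0,"rz": 0},{"dx": 0.078,"dy": 0.157,"dz": 0,"rx": 0,"ry": 0,"rz": 0},{"dx": 0.092,"dy": 0.186,"dz": 0,"rx": 0,"ry": 0,"rz": 0},{"dx": 0.105,"dy": 0.212,"dz": 0,"rx": 0,"ry": 0,"rz": 0},{"dx": 0.117,"dy": 0.236,"dz": 0,"rx": 0,"ry": 0,"rz": 0},{"dx": 0.127,"dy": 0.255,"dz": 0,"rx": 0,"ry": 0,"rz": 0},{"dx": 0.133,"dy": 0.267,"dz": 0,"rx": 0,"ry": 0,"rz": 0},{"dx": 0.135,"dy": 0.272,"dz": 0,"rx": 0,"ry": 0,"rz": 0},{"dx": 0.135,"dy": 0.272,"dz": 0,"rx": 0,"ry": 0,"rz": 0},{"dx": 0.135,"dy": 0.272,"dz": 0,"rx": 0,"ry": 0,"rz": 0}])

```text
time_s: 13.75
ee_pos: [0.4768, 0.0619, 0.0954]
ee_rot: [-180.0, 0.0, 160.4]
wrist_force: [-0.1, -0.6, -1.9]
gripper_width: 0.0291
gripper_force: 59.9
```

```bash
python3 - <<'E'
from h import *
from plant import readout,cams
import pickle
s=readout.observe();print(s['ee_pos'],s['ee_rot'])
a=cams.read_camera('wrist');b=cams.read_camera('scene');t=cams.read_camera('top');pickle.dump((a,b,t),open('v6.pkl','wb'))
y=b['img'][110:250,170:340]
cv2.imwrite('pics/v6.png',np.hstack([cv2.resize(a['img'],(400,480)),cv2.resize(y,(400,480),interpolation=cv2.INTER_CUBIC)])[...,::-1])
L=[.54,.042]
print('scene: label, expected window, scanner origin, tail end',proj(b,[[*L,.059],[*L,.119],[.4764,.0645,.119],[.4764-.082*.943,.0645+.082*.334,.119],[.4764+.09*.943,.0645-.09*.334,.119]]))
E
```

```text
[0.47676202 0.06193866 0.09542053] [-1.79975042e+02  1.27371394e-02  1.60393487e+02]
scene: label, expected window, scanner origin, tail end [[260.1318704  187.13464275]
 [260.43376112 166.68552461]
 [232.67483932 171.44114077]
 [197.58597706 177.44467353]
 [269.51551206 165.1378818 ]]
```

View pics/v6.png

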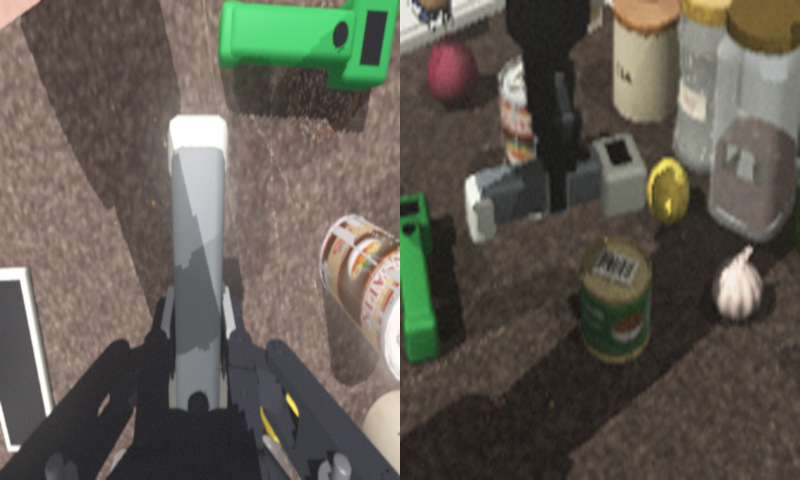

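The wrist view shows the scanner gripped level, with its tail at (200,130). In the scene view, the head is directly above the low tin's sticker: the head's underside is at about (263,172) and the sticker at about (262,187) in full-image pixels. A quick numeric check next.

```bash
python3 - <<'E'
from h import *
import pickle
a,b,t=pickle.load(open('v6.pkl','rb'))
o=np.array([.4764,.0645]);u=np.array([.943,-.334]);v=np.array([.334,.943])
pt=lambda x,y,z:[*(o+x*u+y*v),z]
print('head near corners exp',proj(b,[pt(.045,-.026,.119),pt(.09,-.026,.119),pt(-.082,-.017,.119),pt(-.082,-.017,.155)]).round(1).tolist(),'seen (257,172.7)(273.3,170.7) tail (205,180.6)')
d=pickle.load(open('v0.pkl','rb'))
for c,(x0,x1,y0,y1),k in ((d['scene'],(245,280,175,200),3),(d['top'],(212,246,152,186),3)):
    im=c['img'][y0:y1,x0:x1];h=cv2.cvtColor(im,cv2.COLOR_RGB2HSV)
    m=((h[...,1]<40)&(h[...,2]>120)).astype(np.uint8);m=cv2.morphologyEx(m,cv2.MORPH_CLOSE,np.ones((k,k)))
    n,l,st,ce=cv2.connectedComponentsWithStats(m);i=1+np.argmax(st[1:,4])
    r=cv2.minAreaRect(np.argwhere(l==i)[:,::-1].astype(np.float32));e=np.array(r[0])+[x0,y0]
    print(st[i],r,e,ray(c,e,.059),ray(c,ce[i]+[x0,y0],.059))
E
```

```text
head near corners exp [[254.6, 174.3], [273.2, 171.1], [199.0, 181.7], [197.7, 168.3]] seen (257,172.7)(273.3,170.7) tail (205,180.6)
[  7   8  19  10 117] ((16.147058486938477, 12.411764144897461), (17.46256446838379, 7.033533096313477), 14.03624439239502) [261.14705849 187.41176414] [0.54130494 0.03962581 0.059     ] [0.54137462 0.03927824 0.059     ]
[  4   6  24  21 307] ((15.770700454711914, 16.079618453979492), (14.60499095916748, 21.229110717773438), 61.38954162597656) [227.77070045 168.07961845] [0.5402796 0.0419655 0.059    ] [0.54031841 0.0419501  0.059     ]
```

Both views agree on the label and the scanner to within about 3 mm. I'll hold still here.

Emit:
jog_arm(deltas=[{"dx": 0,"dy": 0,"dz": 0,"rx": 0,"ry": 0,"rz": 0},{"dx": 0,"dy": 0,"dz": 0,"rx": 0,"ry": 0,"rz": 0},{"dx": 0,"dy": 0,"dz": 0,"rx": 0,"ry": 0,"rz": 0},{"dx": 0,"dy": 0,"dz": 0,"rx": 0,"ry": 0,"rz": 0},{"dx": 0,"dy": 0,"dz": 0,"rx": 0,"ry": 0,"rz": 0},{"dx": 0,"dy": 0,"dz": 0,"rx": 0,"ry": 0,"rz": 0},{"dx": 0,"dy": 0,"dz": 0,"rx": 0,"ry": 0,"rz": 0},{"dx": 0,"dy": 0,"dz": 0,"rx": 0,"ry": 0,"rz": 0},{"dx": 0,"dy": 0,"dz": 0,"rx": 0,"ry": 0,"rz": 0},{"dx": 0,"dy": 0,"dz": 0,"rx": 0,"ry": 0,"rz": 0},{"dx": 0,"dy": 0,"dz": 0,"rx": 0,"ry": 0,"rz": 0},{"dx": 0,"dy": 0,"dz": 0,"rx": 0,"ry": 0,"rz": 0},{"dx": 0,"dy": 0,"dz": 0,"rx": 0,"ry": 0,"rz": 0},{"dx": 0,"dy": 0,"dz": 0,"rx": 0,"ry": 0,"rz": 0},{"dx": 0,"dy": 0,"dz": 0,"rx": 0,"ry": 0,"rz": 0},{"dx": 0,"dy": 0,"dz": 0,"rx": 0,"ry": 0,"rz": 0},{"dx": 0,"dy": 0,"dz": 0,"rx": 0,"ry": 0,"rz": 0},{"dx": 0,"dy": 0,"dz": 0,"rx": 0,"ry": 0,"rz": 0}])

```text
time_s: 16.15
ee_pos: [0.4767, 0.0629, 0.0954]
ee_rot: [-180.0, -0.0, 160.5]
wrist_force: [0.3, -0.6, -0.9]
gripper_width: 0.0292
gripper_force: 59.9
```

Emit:
jog_arm(deltas=[{"dx": -0.004,"dy": -0.008,"dz": 0,"rx": 0,"ry": 0,"rz": 0},{"dx": -0.012,"dy": -0.024,"dz": 0,"rx": 0,"ry": 0,"rz": 0},{"dx": -0.023,"dy": -0.046,"dz": 0,"rx": 0,"ry": 0,"rz": 0},{"dx": -0.036,"dy": -0.072,"dz": 0,"rx": 0,"ry": 0,"rz": 0},{"dx": -0.05,"dy": -0.1,"dz": 0,"rx": 0,"ry": 0,"rz": 0},{"dx": -0.064,"dy": -0.129,"dz": 0,"rx": 0,"ry": 0,"rz": 0},{"dx": -0.078,"dy": -0.157,"dz": 0,"rx": 0,"ry": 0,"rz": 0},{"dx": -0.092,"dy": -0.186,"dz": 0,"rx": 0,"ry": 0,"rz": 0},{"dx": -0.105,"dy": -0.212,"dz": 0,"rx": 0,"ry": 0,"rz": 0},{"dx": -0.117,"dy": -0.236,"dz": 0,"rx": 0,"ry": 0,"rz": 0},{"dx": -0.127,"dy": -0.255,"dz": 0,"rx": 0,"ry": 0,"rz": 0},{"dx": -0.134,"dy": -0.268,"dz": 0,"rx": 0,"ry": 0,"rz": -0.5},{"dx": -0.137,"dy": -0.273,"dz": 0,"rx": 0,"ry": 0,"rz": -1},{"dx": -0.137,"dy": -0.273,"dz": 0,"rx": 0,"ry": 0,"rz": -1},{"dx": -0.137,"dy": -0.273,"dz": 0,"rx": 0,"ry": 0,"rz": -1}])

```text
time_s: 18.02
ee_pos: [0.5145, -0.2389, 0.0953]
ee_rot: [180.0, -0.0, 161.6]
wrist_force: [0.0, -0.2, -2.0]
gripper_width: 0.0292
gripper_force: 59.9
```

Emit:
jog_arm(deltas=[{"dx": 0,"dy": 0,"dz": 0.015,"rx": 0,"ry": 0,"rz": 0},{"dx": 0,"dy": 0,"dz": 0.035,"rx": 0,"ry": 0,"rz": 0},{"dx": 0,"dy": 0,"dz": 0.055,"rx": 0,"ry": 0,"rz": 0},{"dx": 0,"dy": 0,"dz": 0.075,"rx": 0,"ry": 0,"rz": 0},{"dx": 0,"dy": 0,"dz": 0.09,"rx": 0,"ry": 0,"rz": 0},{"dx": 0,"dy": 0,"dz": 0.1,"rx": 0,"ry": 0,"rz": 0},{"dx": 0,"dy": 0,"dz": 0.105,"rx": 0,"ry": 0,"rz": 0},{"dx": 0,"dy": 0,"dz": 0.108,"rx": 0,"ry": 0,"rz": 0},{"dx": 0,"dy": 0,"dz": 0.11,"rx": 0,"ry": 0,"rz": 0},{"dx": 0,"dy": 0,"dz": 0.11,"rx": 0,"ry": 0,"rz": 0},{"dx": 0,"dy": 0,"dz": 0.11,"rx": 0,"ry": 0,"rz": 0}])

```text
time_s: 19.4
ee_pos: [0.5147, -0.2403, -0.0143]
ee_rot: [-180.0, 0.0, 161.5]
wrist_force: [0.6, -0.0, -1.9]
gripper_width: 0.0293
gripper_force: 59.9
```

Emit:
jog_arm(deltas=[{"dx": 0,"dy": 0,"dz": 0.001,"rx": 0,"ry": 0,"rz": 0},{"dx": 0,"dy": 0,"dz": 0.001,"rx": 0,"ry": 0,"rz": 0},{"dx": 0,"dy": 0,"dz": 0.001,"rx": 0,"ry": 0,"rz": 0}])

```text
time_s: 19.77
ee_pos: [0.5147, -0.2403, -0.0153]
ee_rot: [-180.0, 0.0, 161.5]
wrist_force: [-0.6, 0.1, 1.4]
gripper_width: 0.029
gripper_force: 60.1
```

Emit:
jog_arm(deltas=[{"dx": 0,"dy": 0,"dz": 0,"rx": 0,"ry": 0,"rz": 0},{"dx": 0,"dy": 0,"dz": 0,"rx": 0,"ry": 0,"rz": 0},{"dx": 0,"dy": 0,"dz": 0,"rx": 0,"ry": 0,"rz": 0},{"dx": 0,"dy": 0,"dz": 0,"rx": 0,"ry": 0,"rz": 0},{"dx": 0,"dy": 0,"dz": 0,"rx": 0,"ry": 0,"rz": 0},{"dx": 0,"dy": 0,"dz": 0,"rx": 0,"ry": 0,"rz": 0},{"dx": 0,"dy": 0,"dz": 0,"rx": 0,"ry": 0,"rz": 0},{"dx": 0,"dy": 0,"dz": 0,"rx": 0,"ry": 0,"rz": 0},{"dx": 0,"dy": 0,"dz": -0.02,"rx": 0,"ry": 0,"rz": 0},{"dx": 0,"dy": 0,"dz": -0.05,"rx": 0,"ry": 0,"rz": 0},{"dx": 0,"dy": 0,"dz": -0.09,"rx": 0,"ry": 0,"rz": 0},{"dx": 0,"dy": 0,"dz": -0.13,"rx": 0,"ry": 0,"rz": 0},{"dx": 0,"dy": 0,"dz": -0.17,"rx": 0,"ry": 0,"rz": 0},{"dx": 0,"dy": 0,"dz": -0.2,"rx": 0,"ry": 0,"rz": 0},{"dx": 0,"dy": 0,"dz": -0.2,"rx": 0,"ry": 0,"rz": 0},{"dx": 0,"dy": 0,"dz": -0.2,"rx": 0,"ry": 0,"rz": 0}], grip=100)

```text
time_s: 21.78
ee_pos: [0.5139, -0.2398, 0.1837]
ee_rot: [180.0, -0.1, 161.5]
wrist_force: [-0.1, -0.3, -0.5]
gripper_width: 0.0852
gripper_force: 0.0
```

```bash
python3 - <<'E'
from h import *
from plant import readout,cams
import pickle
a=cams.read_camera('wrist');b=cams.read_camera('scene');t=cams.read_camera('top')
y=b['img'][220:320,270:400]
cv2.imwrite('pics/v7.png',np.hstack([cv2.resize(a['img'],(400,300)),cv2.resize(y,(400,300))])[...,::-1])
print(handle(a,.048,[.51,-.24,.048]),handle(b,.048,[.51,-.24,.048]),'before scene (.5003,-.2376) 70.6')
s=readout.observe();print(s['ee_pos'],s['gripper_width'],s['wrist_force'])
E
```

```text
(array([249, 149,  13,  23, 191], dtype=int32), ((0.502615213394165, -0.23258653283119202), (0.013990863226354122, 0.02587704174220562), 71.2215347290039)) (array([304, 259,  56,  20, 534], dtype=int32), ((0.5020462870597839, -0.2399194985628128), (0.026185648515820503, 0.11658717691898346), 71.37557220458984)) before scene (.5003,-.2376) 70.6
[ 0.51367441 -0.23978047  0.18307238] 0.08545812889588023 [-0.27841453  0.65700409  0.0656464 ]
```

View pics/v7.png

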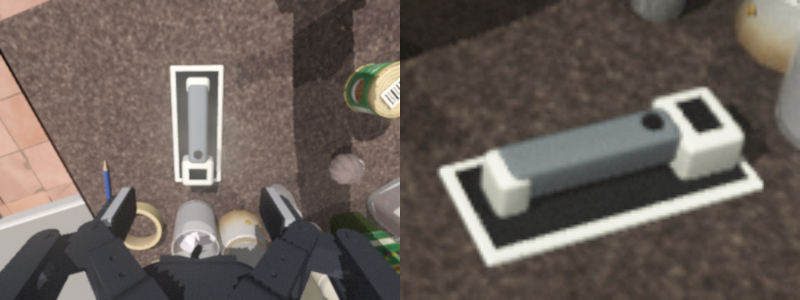

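Both views show the scanner flat and centred on its rest, head at the far end (window at (198,173) left and (700,112) right). The gripper is clear, so I'm handing in.

```bash
python3 -c "
from plant import job_done
print(job_done())"
```

```text
the job is handed in; nothing more can be done
None
```

The scanner was held still about 6 cm over the low tin's sticker for just over two seconds, then laid back centred on its rest, and the job is handed in (no verdict was returned); the first grasp closed on air because the fingertips sat about 30 mm above the reported TCP, and the second, deeper one held.

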